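# Isolate the bench dust extractor and reseat the filter cassette that has not latched

### The job

One of the two filter cassettes just put back in the dust extractor has not caught on its spring catches. Isolate the extractor first: turn its rotary isolator handle to off and then swing its steel lockout hasp fully out; then tug the cassettes by their handles, draw the one that lifts free up by three or four centimetres and push it firmly home again (do not drop it), and give that one another upward tug to be sure that it now holds. Leave both cassettes fully home and everything else on the bench where it is.

Things in the scene. Friction and masses are not known exactly. Their poses are not given: they have to be found in the camera images.
- extractor: bench dust extractor, grey sheet-metal cabinet 300 mm (x) by 440 mm (y), flat top 140 mm above its origin, fixed. Origin at the table under its middle; x points to its back (blower side), y to its left, z up. On the flat top, all at x = 0: two filter bays (y = +135 and +15 mm) and, on the right, the rotary isolator (y = -135 mm).
- cassette_a_handle (a point): centre of the black handle bar of one of two alike filter cassettes (either may be the loose one; 0.24 to 0.38 kg, aluminium body 160 x 56 mm, 80 mm down in a bay). Bar: 104 mm long along the cassette's x (= extractor's x), 15 mm wide, 14 mm high, 29 mm clear above the body; take it from above by its long sides. z up.
- cassette_b_handle (a point): the other filter cassette, alike in all; same point.
- bay_left (a point): where the centre of the handle bar lies when a cassette is latched in the left bay (186 mm above the extractor's origin; up to 3 mm higher when tugged). Not latched, a cassette stands on its catches about 12 mm higher and lifts straight out. Bay clearance 1 mm (x), 2 mm (y) at each side; the foot of the cassette is tapered 7 mm.
- bay_right (a point): the same for the right bay, 120 mm to the right of the left one.
- catches_left: two steel spring-catch housings, 30 mm high, at the front and rear ends of the left bay (inner faces 96 mm from its centre). Pushing a cassette home takes 10 to 20 N down on the handle: a lug at each end clicks under a black sliding nose, which does not yield to an upward pull of 25 N. Origin on the extractor's top at the bay's centre.
- catches_right: the same for the right bay.
- isolator (a joint): angle of the isolator handle, rad: near 0 = on (its pointed nose to the extractor's back, +x), 1.57 = off, at its stop (nose to the extractor's left, +y); it grows anticlockwise seen from above. It stays where it is left; it takes 0.15 N m to turn.
- isolator_grip (a point): centre of the isolator's black handle bar, on its turning axis, 187 mm above the extractor's origin: bar 84 mm long along this point's x (to its nose), 20 mm wide, 36 mm high (164 to 200 mm above that origin); the base below it ends at 162 mm. Take it from above by its long sides. The hasp lies flat on top of it, inside its width.
- hasp (a joint): angle of the lockout hasp about its upright pin on the handle, rad: near 0 = folded along the top of the handle, 1.57 = fully out, square to the handle, at its stop; it grows anticlockwise seen from above. Stays where it is left; 0.012 N m.
- hasp_pin (a point): the hasp's pin, at the height of the leaf's mid thickness, 30 mm behind the isolator's axis (to the -x of isolator_grip).
- hasp_tab (a point): centre of the hasp's upturned tab, 50 mm from the pin. x: along the leaf away from the pin; +y: the way to push the tab. Steel leaf 18 mm wide, 69 mm from pin to tip, at 202 to 207 mm above the extractor's origin; tab 34 mm long, 5 mm thick, up to 226 mm. With the isolator off, push the tab towards the extractor's front; the hasp ends up pointing there.
- tile_stack_mid (a point): bystander, to be left alone: stack of two 72 mm tiles, 18 mm high, lying on the extractor's top near its far right corner. The point is its middle.
- dish_mid (a point): bystander, to be left alone: round steel dish of tile chips, 136 mm across, 18 mm high, right of the extractor. The point is its middle.
- glue_mid (a point): bystander, to be left alone: white glue bottle, 56 mm across, 140 mm high, left of the extractor. The point is its middle.
- hammer_mid (a point): bystander, to be left alone: hammer, 260 mm long, lying. The point is its middle.
- brush_mid (a point): bystander, to be left alone: flat brush, 200 mm long, lying. The point is its middle.
- nippers_mid (a point): bystander, to be left alone: tile nippers, 165 mm long, lying. The point is its middle.

How it is judged:
On the way, in this order (a step that is already met when the one before it is completed fails the run):
1. isolator handle turned to off (within 0.17 rad of its stop) (value of joint isolator above 1.4 rad), for 0.1 s.
2. lockout hasp swung out (beyond 1.3 rad) with the isolator off (value of joint isolator above 1.4 rad and value of joint hasp above 1.3 rad), for 0.1 s.
3. the loose cassette drawn up at least 20 mm above its home height (all of step 2 and z of any of cassette_a_handle, cassette_b_handle in the frame of extractor above 0.206 m), for 0.05 s.
4. that cassette pushed home in its bay: both no more than 2.5 mm above their home height (z of each of cassette_a_handle, cassette_b_handle in the frame of extractor below 0.1895 m and (horizontal distance between cassette_a_handle and bay_left below 0.008 m or horizontal distance between cassette_a_handle and bay_right below 0.008 m) and (horizontal distance between cassette_b_handle and bay_left below 0.008 m or horizontal distance between cassette_b_handle and bay_right below 0.008 m) and z of each of cassette_a_handle, cassette_b_handle in the frame of extractor below 0.1885 m), for 0.1 s.
5. the reseated cassette (the one now lower than it stood at first) tugged up against its catches with more than 5 N, and held by them (z of each of cassette_a_handle, cassette_b_handle in the frame of extractor below 0.1895 m and (horizontal distance between cassette_a_handle and bay_left below 0.008 m or horizontal distance between cassette_a_handle and bay_right below 0.008 m) and (horizontal distance between cassette_b_handle and bay_left below 0.008 m or horizontal distance between cassette_b_handle and bay_right below 0.008 m) and ((distance of cassette_a_handle from where it was at the start of the episode above 0.006 m and contact force between any of catches_left, catches_right and cassette_a above 5 N) or (distance of cassette_b_handle from where it was at the start of the episode above 0.006 m and contact force between any of catches_left, catches_right and cassette_b above 5 N))), for 0.1 s.
At the end, for the whole second after the job is handed in: the isolator stands at off (above 1.4 rad), its hasp is out (above 1.3 rad), both cassettes are home in their bays (handle no more than 3.5 mm above its home height and within 8 mm of a bay's centre) and at rest (all of step 2 and z of each of cassette_a_handle, cassette_b_handle in the frame of extractor below 0.1895 m and (horizontal distance between cassette_a_handle and bay_left below 0.008 m or horizontal distance between cassette_a_handle and bay_right below 0.008 m) and (horizontal distance between cassette_b_handle and bay_left below 0.008 m or horizontal distance between cassette_b_handle and bay_right below 0.008 m) and linear speed of each of cassette_a, cassette_b below 0.02 m/s); the robot touches nothing.
It fails at once if a bystander (tiles, dish, bottle, hammer, brush, nippers) moved by more than 30 mm (distance of any of tile_stack_mid, dish_mid, glue_mid, hammer_mid, brush_mid, nippers_mid from where it was at the start of the episode above 0.03 m).
It fails at once if a cassette dropped (falling faster than 0.6 m/s out of the fingers) ((linear speed of cassette_a above 0.6 m/s and contact force between the fingers and cassette_a below 0.5 N) or (linear speed of cassette_b above 0.6 m/s and contact force between the fingers and cassette_b below 0.5 N)).
It also fails if it takes over 64 s, if anything falls off the work surface, if the arm or the gripper's body presses on something with over 40 N, if the wrist force passes 120 N, or if a joint passes its speed limit or range.

### The arm

A 7-joint arm with a two-finger parallel gripper is mounted at the origin on the work surface. World frame = base frame: x ahead of the robot, y to its left, z up, the work surface at z = 0. Lengths are in m, angles in rad, forces in N, time in s.
With the tool pointing down it reaches from about 0.4 to 0.85 m from the base axis. Payload 10.4 kg.
Tool frame: the origin (TCP) lies midway between the tips of the shut fingers; the grasp point (between the pads) lies 19 mm behind it; z points along the fingers, y is the line along which they close (so a half turn about z gives the same grasp; the last joint's range is limited). The gripper opens to 85 mm and grips with 20 to 120 N. Pads are 22 mm wide; open, the fingers measure 114 mm over their backs; the gripper's body (76 mm by 85 mm) begins 54 mm behind the grasp point. The pads swing forward as they close: fully open they stand 13 mm farther back than shut.
Start: joints at [-1.32, 0.332, -0.065, 1.46, 0.022, 1.35, -0.088], TCP at [0.169, 0.602, 0.231] pointing down, gripper open.
Joint ranges: [-2.6, 2.6], [-0.5, 2.12], [-1.47, 1.34], [0.16, 2.42], [-1.27, 4.41], [0.06, 2.06], [-2.6, 2.6]. Speed limits (rad/s): [2.22, 2.22, 2.79, 2.79, 3.14, 3.14, 3.14].

### API

Orientations are given as a unit quaternion [x, y, z, w].
In Python, from workcell import get_obs, camera, camera_params, hand_in gives the robot as it stands.
- The arm moves only by the tool carry_out, never from a script. Its argument "commands" is a list that holds one entry, the list of rows, each a list of 6 numbers: the shift along the tool's x, y, z in units of 40 mm (1.0 is 40 mm), then the turn, a rotation vector about the tool's x, y, z in units of 6 degrees (1.0 is 6 degrees). In form: [[[x, y, z, ax, ay, az], ...]]. A call has 1 to 20 rows; each row shifts and turns the commanded pose from where the row before left it, along the tool's axes as they then stand; what a row does not reach is not made up. A row lasts 1/12 s, in which the tool goes at most 41.7 mm and 7.16 degrees, less where a joint would pass 70% of its speed; a pose out of reach is approached as far as the arm can. A call is refused whole if a number of a shift passes 1 or a number of a turn 1, either way. A call with a gripper value outside its range is refused whole. "hand" is the closure, from -1 (fully open) to 1 (shut), set as the call begins (left out, the last holds). The fingers move at their own pace and stop on an object; "force" is the grip in N (left out, the last holds). Time passes only in rows, so rows that do not move let the fingers close. It gives the time, the measured TCP pose, the force, the opening and the grip force at its end, in the units of the state.
- get_obs(): the state, without advancing time (a new reading comes with each control period).
- camera(name): name is "side" or "top"; returns the picture (420x560x3 uint8, red, green, blue); there is no depth.
- camera_params(name): a dict with "mtx" (3x3 intrinsics, pixels), "R" (3x3) and "t" (3): a world point X has camera coordinates R X + t. Camera axes: x right, y down, z forward; pixel columns grow to the right and rows downward; lengths in m; the calibration is good to about 2 mm. A picture is of the moment at which its call begins. camera_params takes no time and is no camera call.
- hand_in(): hands the job in; it is judged then, once.
The state is a dict: "clock": time; "joint_pos": joint angles; "joint_velocities": joint speeds; "tau": joint torques, N m; "position": TCP position; "ee_rot": TCP orientation; "ft_force": force on the tool from outside, world axes, zero at the start; "torque": the same for the moment, N m; "grip_width": opening from 0.0 (shut) to 1.0 (fully open); "grasp_force": force on a finger pad.
Only numpy, scipy, OpenCV 4.12 (cv2) and the standard library are available. Lean on these libraries where they do the work, as an engineer would, in place of code of your own. Each camera call takes 0.05 s, during which the arm holds its last target. There are 200 camera calls.

## Working session

There is one attempt and no reset: what is moved stays moved. The work goes in short steps, Python scripts to look and compute and a tool call to move; the robot and the scene stay as the last step left them, time stands still between calls to the robot, and variables do not carry over. Pictures are saved under pics/ and viewed, at most 10 in all, crops included, and the job is handed in when it is done.

Besides the shell and the picture viewer there is one more tool, called after "Call:" by a JSON object that holds its "fn" and its "kwargs", one argument or row to a line. carry_out: Moves the arm, as the interface text tells. Its arguments: {"type":"object","properties":{"commands":{"type":"array"},"hand":{"type":"number"},"force":{"type":"number"}},"required":["commands"]}

```bash
mkdir -p pics; ls; python3 - <<'E'
from workcell import *
import cv2
for n in("top","side"):
    cv2.imwrite(f"pics/{n}0.png",camera(n)[:,:,::-1]); p=camera_params(n); print(n,p)
o=get_obs();print(o)
E
```

```text
pics
top {'mtx': array([[411.36604411,   0.        , 288.32123732],
       [  0.        , 411.36604411, 211.29652638],
       [  0.        ,   0.        ,   1.        ]]), 'R': array([[ 2.80240894e-02, -9.99602962e-01,  2.92714483e-03],
       [-9.94278803e-01, -2.81765369e-02, -1.03032732e-01],
       [ 1.03074301e-01, -2.29995787e-05, -9.94673659e-01]]), 't': array([0.01612211, 0.54808707, 1.50520127])}
side {'mtx': array([[469.78689567,   0.        , 282.22776807],
       [  0.        , 469.78689567, 210.49729849],
       [  0.        ,   0.        ,   1.        ]]), 'R': array([[-0.99305341, -0.11731376,  0.00907748],
       [-0.08525881,  0.66424685, -0.74263521],
       [ 0.08109164, -0.73825036, -0.66963464]]), 't': array([0.51890144, 0.14796171, 1.58130949])}
{'clock': 0.1, 'joint_pos': array([-1.31959117,  0.33282397, -0.06472739,  1.46084435,  0.02159666,
        1.34990819, -0.0884663 ]), 'joint_velocities': array([ 1.07416826e-03, -4.80110583e-04,  1.50876928e-04, -2.41850096e-03,
        1.66810196e-04,  2.97952593e-05,  5.75746153e-04]), 'tau': array([ 1.56850456e-03, -6.26740766e+01,  4.94006008e-02, -3.92433035e+01,
        1.63831509e-02,  6.94322807e-03,  7.17397000e-06]), 'position': array([0.1688936 , 0.60140002, 0.23059221]), 'ee_rot': array([ 1.36436768e-01,  9.90648572e-01, -6.40910463e-04, -6.52651613e-05]), 'ft_force': array([-0.19309614, -0.20039736,  0.25497719]), 'torque': array([-0.02950938,  0.01959448,  0.01340177]), 'grasp_force': 0.0, 'grip_width': 0.9945903619508578}
```

View pics/top0.png

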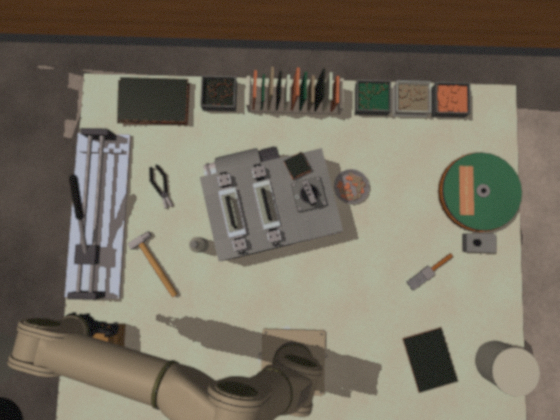

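View pics/side0.png

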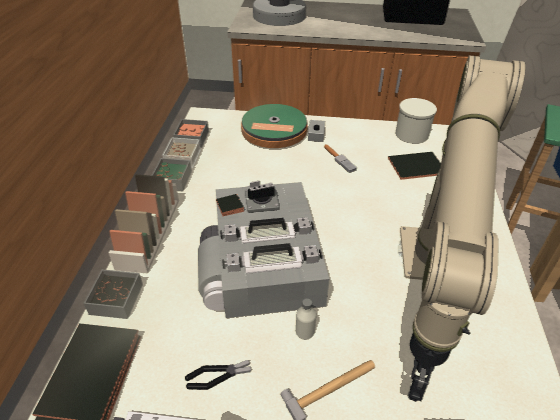

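Top view: the extractor spans about (200–345, 148–260), turned by about 15°. The bay handles are near (232,210) and (265,203), the isolator near (309,193), the tiles at (298,163) and the dish at (351,186). The side view shows the same items, with the isolator at (262,195) and the handles at (268,230) and (273,255). I'll enlarge both.

```bash
python3 - <<'E'
import cv2,numpy as np
a=cv2.imread("pics/top0.png")[140:265,195:345]; b=cv2.imread("pics/side0.png")[170:295,200:340]
A=cv2.resize(a,None,fx=5,fy=4.8,interpolation=cv2.INTER_CUBIC)
cv2.imwrite("pics/topc.png",cv2.resize(a,None,fx=4.8,fy=4.8,interpolation=cv2.INTER_CUBIC))
cv2.imwrite("pics/sidec.png",cv2.resize(b,None,fx=4.8,fy=4.8,interpolation=cv2.INTER_CUBIC))
E
```

```text
(no output)
```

View pics/topc.png

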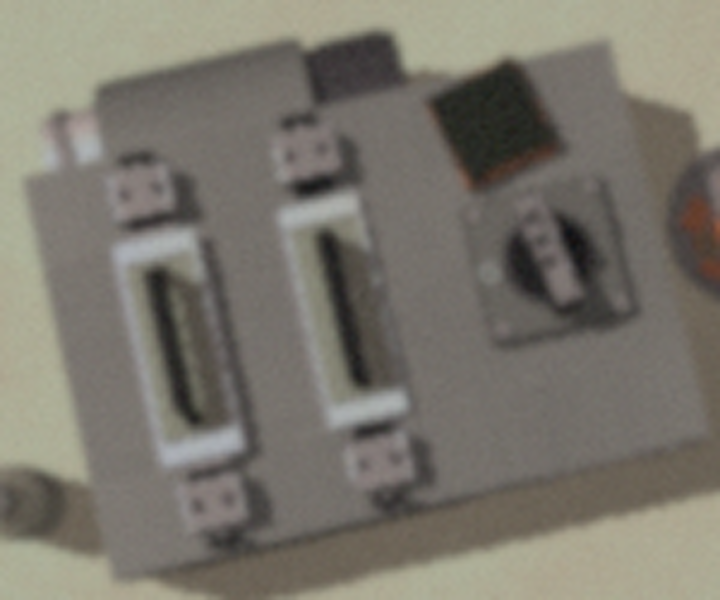

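View pics/sidec.png

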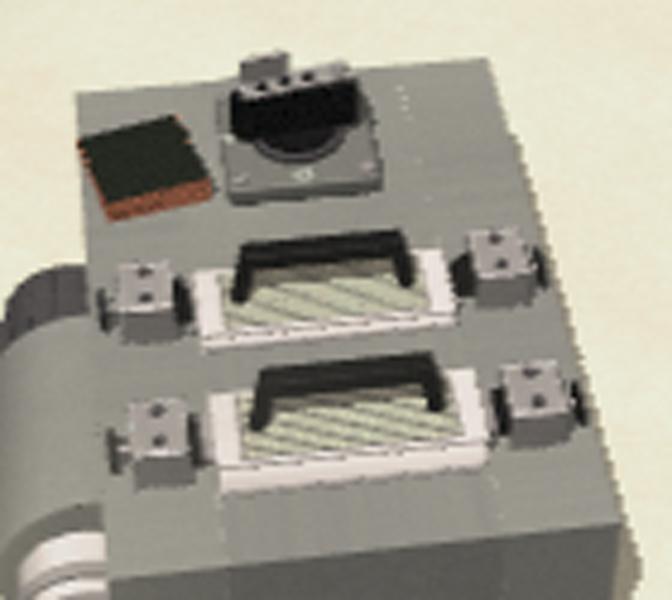

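Crops: the left cassette shows a taller white side wall in the side view, so it is probably the loose one. The hasp lies along the handle with its nose towards the back. Next I'll solve the pose from the catch tops and the top's corners.

```bash
cat > h.py <<'E'
import numpy as np
from workcell import *
def ray(n,uv):
    p=camera_params(n);d=p["R"].T@np.linalg.solve(p["mtx"],[*uv,1]);return -p["R"].T@p["t"],d
def onz(n,uv,z):
    c,d=ray(n,uv);return c+d*(z-c[2])/d[2]
def tri(a,b):
    (c,d),(e,f)=ray("top",a),ray("side",b)
    s,t=np.linalg.lstsq(np.c_[d,-f],e-c,rcond=None)[0];P,Q=c+s*d,e+t*f
    return (P+Q)/2,np.linalg.norm(P-Q)
T=lambda x,y:(195+x/4.8-.4,140+y/4.8-.4)
S=lambda x,y:(200+x/4.8-.4,170+y/4.8-.4)
def proj(n,X):
    p=camera_params(n);v=p["mtx"]@(p["R"]@X+p["t"]);return v[:2]/v[2]
E
python3 - <<'E'
from h import *
np.set_printoptions(precision=4,suppress=True)
c=[onz("top",T(*q),.14) for q in [(25,180),(608,42),(712,438),(115,578)]]
print("corners",np.array(c),"mean",np.mean(c,0)); print([np.linalg.norm(c[i]-c[i-1]) for i in range(4)])
cs=[onz("side",S(*q),.14) for q in [(78,92),(488,58),(622,525),(108,578)]]
print("side corners",np.array(cs),np.mean(cs,0))
h=[onz("top",T(*q),.17) for q in [(140,192),(215,500),(308,150),(382,460)]]
L=(h[0]+h[1])/2;R=(h[2]+h[3])/2;print("bays",L,R,np.linalg.norm(L-R))
hs=[onz("side",S(*q),.17) for q in [(148,283),(498,248),(160,422),(537,385)]]
print("side bays",(hs[2]+hs[3])/2,(hs[0]+hs[1])/2)
print("yaws",[np.arctan2(*(d[1::-1])) for d in (h[0]-h[1],h[2]-h[3],hs[2]-hs[3],hs[0]-hs[1])], np.arctan2(-(L-R)[0],(L-R)[1]))
print("barL",tri(T(172,344),S(347,368)),"barR",tri(T(343,310),S(325,245)))
print("iso mid",onz("top",T(552,252),.207))
E
```

```text
corners [[ 0.6468  0.343   0.14  ]
 [ 0.7612 -0.0778  0.14  ]
 [ 0.4736 -0.1581  0.14  ]
 [ 0.3621  0.2648  0.14  ]] mean [0.5609 0.093  0.14  ]
[np.float64(0.29527634062635083), np.float64(0.4361729493328798), np.float64(0.2986346865416983), np.float64(0.43729494660793644)]
side corners [[ 0.7622 -0.0804  0.14  ]
 [ 0.4753 -0.1568  0.14  ]
 [ 0.3594  0.2691  0.14  ]
 [ 0.6488  0.3447  0.14  ]] [0.5614 0.0941 0.14  ]
bays [0.5269 0.2235 0.17  ] [0.5593 0.1066 0.17  ] 0.1213225535195827
side bays [0.5259 0.221  0.17  ] [0.5578 0.105  0.17  ]
yaws [np.float64(0.27898610718195244), np.float64(0.26584824214973657), np.float64(0.25834536976286826), np.float64(0.2708231575065209)] 0.27061309368464637
barL (array([0.5258, 0.2227, 0.202 ]), np.float64(0.0033064390968300344)) barR (array([0.5548, 0.1067, 0.1892]), np.float64(0.004580749518318351))
iso mid [ 0.5947 -0.037   0.207 ]
```

Left bar at z 0.202 (loose), right bar at 0.189 (home). The extractor origin is about (0.5615, 0.093) with yaw 0.267, giving the isolator at about (0.597, -0.037). I'll travel there with the orientation fixed, then turn about 141°.

Call:
{"fn": "carry_out", "kwargs": {
  "commands": [
    [[-0.73, -0.62, -0.06, 0, 0, 0], [-0.73, -0.62, -0.06, 0, 0, 0], [-0.73, -0.62, -0.06, 0, 0, 0], [-0.73, -0.62, -0.06, 0, 0, 0], [-0.73, -0.62, -0.06, 0, 0, 0], [-0.73, -0.62, -0.06, 0, 0, 0], [-0.73, -0.62, -0.06, 0, 0, 0], [-0.73, -0.62, -0.06, 0, 0, 0], [-0.73, -0.62, -0.06, 0, 0, 0], [-0.73, -0.62, -0.06, 0, 0, 0], [-0.73, -0.62, -0.06, 0, 0, 0], [-0.73, -0.62, -0.06, 0, 0, 0], [-0.73, -0.62, -0.06, 0, 0, 0], [-0.73, -0.62, -0.06, 0, 0, 0], [-0.73, -0.62, -0.06, 0, 0, 0], [-0.73, -0.62, -0.06, 0, 0, 0], [-0.73, -0.62, -0.06, 0, 0, 0], [-0.73, -0.62, -0.06, 0, 0, 0], [-0.73, -0.62, -0.06, 0, 0, 0], [-0.73, -0.62, -0.06, 0, 0, 0]]
  ],
  "hand": -1
}}

```text
clock: 1.77
position: [0.5978, -0.0353, 0.2792]
ee_rot: [0.136, 0.991, 0.0, -0.0]
ft_force: [-0.2, 0.7, 0.5]
grip_width: 1.001
grasp_force: 0.0
```

Call:
{"fn": "carry_out", "kwargs": {
  "commands": [
    [[0, 0, 0, 0, 0, 1], [0, 0, 0, 0, 0, 1], [0, 0, 0, 0, 0, 1], [0, 0, 0, 0, 0, 1], [0, 0, 0, 0, 0, 1], [0, 0, 0, 0, 0, 1], [0, 0, 0, 0, 0, 1], [0, 0, 0, 0, 0, 1], [0, 0, 0, 0, 0, 1], [0, 0, 0, 0, 0, 1], [0, 0, 0, 0, 0, 1], [0, 0, 0, 0, 0, 1], [0, 0, 0, 0, 0, 1], [0, 0, 0, 0, 0, 1], [0, 0, 0, 0, 0, 1], [0, 0, 0, 0, 0, 1], [0, 0, 0, 0, 0, 1], [0, 0, 0, 0, 0, 1], [0, 0, 0, 0, 0, 1], [0, 0, 0, 0, 0, 1]]
  ]
}}

```text
clock: 3.43
position: [0.5969, -0.0336, 0.2789]
ee_rot: [0.927, 0.375, -0.0, -0.0]
ft_force: [0.3, 0.4, 0.7]
grip_width: 0.995
grasp_force: 0.0
```

```bash
cat >> h.py <<'E'
from scipy.spatial.transform import Rotation as Ro
np.set_printoptions(precision=4,suppress=True)
def need(P,yaw=None):
    "remaining shift in tool axes (40 mm units) and turn (6 deg units); yaw is of tool x, mod pi"
    o=get_obs();M=Ro.from_quat(o["ee_rot"]).as_matrix();y=np.arctan2(M[1,0],M[0,0])
    print("t",o["clock"],"p",o["position"],"yaw",y,"tilt",M[2,2],"q7",o["joint_pos"][6],"F",o["ft_force"],"w",o["grip_width"],"g",o["grasp_force"])
    print("shift",M.T@(np.array(P)-o["position"])/.04)
    if yaw is not None: print("turn z",-((yaw-y+np.pi/2)%np.pi-np.pi/2)/np.radians(6))
O=np.array([.5615,.0928,0]);YW=.267
def E(x,y,z): return O+Ro.from_euler("z",YW).apply([x,y,z])
E
python3 - <<'E'
from h import *
import cv2
# handle direction from top view: dark bar/leaf ends
a,b=[onz("top",T(*q),.205) for q in [(533,200),(572,300)]]
print("leaf yaw",np.arctan2(*(a-b)[1::-1]),(a+b)/2,"iso",E(0,-.135,0))
a,b=[onz("side",S(*q),.205) for q in [(240,92),(352,72)]]
print("side leaf yaw",np.arctan2(*(a-b)[1::-1]))
need(E(0,-.135,.25),.40)
E
```

```text
leaf yaw 0.39185411391472347 [ 0.5965 -0.0374  0.205 ] iso [ 0.5971 -0.0374  0.    ]
side leaf yaw 0.40586728201235434
t 3.4333 p [ 0.5969 -0.0336  0.2789] yaw 0.7682951186658222 tilt -0.9999997953288827 q7 -0.618533681689469 F [0.341  0.4021 0.6534] w 0.9948785011263998 g 0.0
shift [-0.0624  0.0721  0.7237]
turn z 3.516959319136907
```

Call:
{"fn": "carry_out", "kwargs": {
  "commands": [
    [[-0.06, 0.07, 0, 0, 0, 0.9], [0, 0, 0, 0, 0, 0.9], [0, 0, 0, 0, 0, 0.9], [0, 0, 0, 0, 0, 0.8], [0, 0, 0.4, 0, 0, 0], [0, 0, 0.4, 0, 0, 0], [0, 0, 0.4, 0, 0, 0], [0, 0, 0.4, 0, 0, 0], [0, 0, 0.4, 0, 0, 0], [0, 0, 0.4, 0, 0, 0], [0, 0, 0.25, 0, 0, 0], [0, 0, 0, 0, 0, 0], [0, 0, 0, 0, 0, 0]]
  ]
}}

```text
clock: 4.52
position: [0.5972, -0.0374, 0.1733]
ee_rot: [0.979, 0.202, -0.0, 0.0]
ft_force: [-0.2, 0.2, -0.0]
grip_width: 0.996
grasp_force: 0.0
```

Call:
{"fn": "carry_out", "kwargs": {
  "commands": [
    [[0, 0, 0, 0, 0, 0], [0, 0, 0, 0, 0, 0], [0, 0, 0, 0, 0, 0], [0, 0, 0, 0, 0, 0], [0, 0, 0, 0, 0, 0], [0, 0, 0, 0, 0, 0], [0, 0, 0, 0, 0, 0], [0, 0, 0, 0, 0, 0]]
  ],
  "hand": 1,
  "force": 30
}}

```text
clock: 5.18
position: [0.5975, -0.0371, 0.1736]
ee_rot: [0.979, 0.202, 0.0, -0.0]
ft_force: [-1.9, 3.1, 4.6]
grip_width: 0.229
grasp_force: 29.5
```

```bash
python3 - <<'E'
from h import *
need(E(0,-.135,.172),YW+1.57)
E
```

```text
t 5.1833 p [ 0.5975 -0.0371  0.1736] yaw 0.40716162685895974 tilt -0.9999997577130064 q7 -0.8999527627516393 F [-1.9221  3.0545  4.6259] w 0.22873342346340264 g 29.482565224170685
shift [-0.0122  0.0041  0.0412]
turn z -13.653950694472229
```

Call:
{"fn": "carry_out", "kwargs": {
  "commands": [
    [[0, 0, 0, 0, 0, -0.8], [0, 0, 0, 0, 0, -0.8], [0, 0, 0, 0, 0, -0.8], [0, 0, 0, 0, 0, -0.8], [0, 0, 0, 0, 0, -0.8], [0, 0, 0, 0, 0, -0.8], [0, 0, 0, 0, 0, -0.8], [0, 0, 0, 0, 0, -0.8], [0, 0, 0, 0, 0, -0.8], [0, 0, 0, 0, 0, -0.8], [0, 0, 0, 0, 0, -0.8], [0, 0, 0, 0, 0, -0.8], [0, 0, 0, 0, 0, -0.8], [0, 0, 0, 0, 0, -0.8], [0, 0, 0, 0, 0, -0.8], [0, 0, 0, 0, 0, -0.8], [0, 0, 0, 0, 0, -0.8], [0, 0, 0, 0, 0, 0], [0, 0, 0, 0, 0, 0], [0, 0, 0, 0, 0, 0]]
  ]
}}

```text
clock: 6.85
position: [0.5973, -0.037, 0.1736]
ee_rot: [0.609, 0.793, 0.0, -0.0]
ft_force: [-3.2, 0.7, 6.3]
grip_width: 0.227
grasp_force: 29.1
```

```bash
python3 - <<'E'
from h import *
need(E(0,-.135,.172),YW+1.57);print(get_obs()["torque"])
E
```

```text
t 6.85 p [ 0.5973 -0.037   0.1736] yaw 1.8316248850405095 tilt -0.9999997791510341 q7 0.41947956208944853 F [-3.1918  0.7498  6.313 ] w 0.2268812371130714 g 29.071776405908167
shift [-0.0081 -0.0067  0.0401]
turn z -0.05132856692940848
[0.3933 0.6333 0.1765]
```

Isolator is off. I'll release partly, rise, shift behind the tab and shut.

Call:
{"fn": "carry_out", "kwargs": {
  "commands": [
    [[0, 0, 0, 0, 0, 0], [0, 0, 0, 0, 0, 0], [0, 0, 0, 0, 0, 0], [0, 0, 0, 0, 0, 0], [0, 0, -0.45, 0, 0, 0], [0, 0, -0.45, 0, 0, 0], [0, 0, -0.45, 0, 0, 0], [0, 0, -0.45, 0, 0, 0], [0, 0, -0.2, 0, 0, 0]]
  ],
  "hand": 0
}}

```text
clock: 7.6
position: [0.5981, -0.0377, 0.2555]
ee_rot: [0.609, 0.793, 0.001, 0.001]
ft_force: [0.1, -0.6, 0.1]
grip_width: 0.501
grasp_force: 0.0
```

Call:
{"fn": "carry_out", "kwargs": {
  "commands": [
    [[0.25, 0.5, 0, 0, 0, 0], [0.25, 0.5, 0, 0, 0, 0], [0, 0, 0, 0, 0, 0], [0, 0, 0.3, 0, 0, 0], [0, 0, 0.3, 0, 0, 0], [0, 0, 0.3, 0, 0, 0], [0, 0, 0.09, 0, 0, 0], [0, 0, 0, 0, 0, 0], [0, 0, 0, 0, 0, 0]]
  ],
  "hand": 1
}}

```text
clock: 8.35
position: [0.6306, -0.0081, 0.2135]
ee_rot: [0.61, 0.793, -0.0, -0.0]
ft_force: [-0.8, 0.0, -0.0]
grip_width: -0.001
grasp_force: 0.0
```

```bash
python3 - <<'E'
from h import *
import cv2
need(E(.02,-.115,.214),YW+1.57)
a=camera("top")[150:240,255:355];b=camera("side")[160:250,210:310]
cv2.imwrite("pics/hasp1.png",cv2.resize(np.hstack([a,b])[:,:,::-1],None,fx=4,fy=4,interpolation=cv2.INTER_CUBIC))
E
```

```text
t 8.35 p [ 0.6306 -0.0081  0.2135] yaw 1.8305216508469713 tilt -0.9999998888230873 q7 0.37577861327036033 F [-0.8351  0.0431 -0.0385] w -0.001192272349155294 g 0.0
shift [ 0.0099 -0.4999 -0.0123]
turn z -0.06186367744678474
```

View pics/hasp1.png

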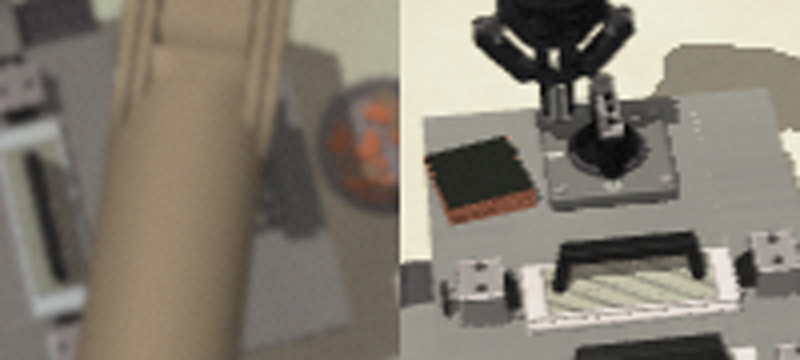

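Side view: the handle bar at (605,130) now points at the camera, and the shut fingertips at (558,100) are on the back side of the hasp tab. I'll approach and sweep around the pin.

Call:
{"fn": "carry_out", "kwargs": {
  "commands": [
    [[0, -0.25, 0, 0, 0, 0], [0, -0.25, 0, 0, 0, 0], [0.038, -0.107, 0, 0, 0, -0.8], [0.038, -0.107, 0, 0, 0, -0.8], [0.038, -0.107, 0, 0, 0, -0.8], [0.038, -0.107, 0, 0, 0, -0.8], [0.038, -0.107, 0, 0, 0, -0.8], [0.038, -0.107, 0, 0, 0, -0.8], [0.038, -0.107, 0, 0, 0, -0.8], [0.038, -0.107, 0, 0, 0, -0.8], [0.038, -0.107, 0, 0, 0, -0.8], [0.038, -0.107, 0, 0, 0, -0.8], [0.038, -0.107, 0, 0, 0, -0.8], [0.038, -0.107, 0, 0, 0, -0.8], [0.038, -0.107, 0, 0, 0, -0.8], [0.038, -0.107, 0, 0, 0, -0.8], [0.038, -0.107, 0, 0, 0, -0.8], [0.038, -0.107, 0, 0, 0, -0.8], [0.038, -0.107, 0, 0, 0, -0.8], [0, 0, 0, 0, 0, 0]]
  ]
}}

```text
clock: 10.12
position: [0.5527, -0.0534, 0.2145]
ee_rot: [-0.058, 0.998, -0.0, 0.001]
ft_force: [-0.3, -0.3, -0.4]
grip_width: -0.007
grasp_force: 0.0
```

```bash
python3 - <<'E'
from h import *
need(E(-.05,-.145,.214),YW+3.14)
E
```

```text
t 10.1167 p [ 0.5527 -0.0534  0.2145] yaw -3.025446927246502 tilt -0.9999991222545632 q7 1.7795985431224877 F [-0.3101 -0.2695 -0.3769] w -0.006532982713335544 g 0.004870278589805821
shift [ 0.0484 -0.1663  0.0115]
turn z -1.4253434788532482
```

Call:
{"fn": "carry_out", "kwargs": {
  "commands": [
    [[0.03, -0.08, 0, 0, 0, -0.5], [0.03, -0.08, 0, 0, 0, -0.5], [0.02, -0.07, 0, 0, 0, -0.4], [0, -0.05, 0, 0, 0, 0], [0, -0.05, 0, 0, 0, 0], [0, 0, 0, 0, 0, 0], [0, 0, 0, 0, 0, 0]]
  ]
}}

```text
clock: 10.7
position: [0.5515, -0.0593, 0.2139]
ee_rot: [-0.131, 0.991, 0.004, -0.001]
ft_force: [-7.4, 18.5, 5.2]
grip_width: -0.002
grasp_force: 10.3
```

```bash
python3 - <<'E'
from h import *
import cv2
need(E(-.05,-.145,.214),YW+3.14)
b=camera("side")[160:250,210:310]
cv2.imwrite("pics/hasp2.png",cv2.resize(b[:,:,::-1],None,fx=5,fy=5,interpolation=cv2.INTER_CUBIC))
E
```

```text
t 10.7 p [ 0.5515 -0.0593  0.2139] yaw -2.878777602705123 tilt -0.9999691866964897 q7 1.9424498540909938 F [-7.374  18.4528  5.1989] w -0.0019441362304622612 g 10.34047178691253
shift [ 0.0055 -0.0241 -0.0015]
turn z -0.024754598810647375
```

View pics/hasp2.png

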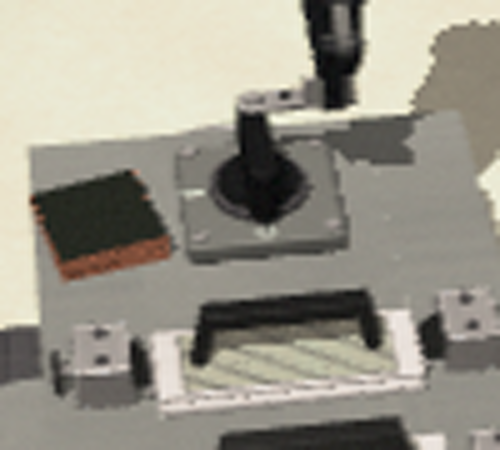

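The hasp stands square to the front, at its stop. I'll back off, rise, open and go to the left bay.

Call:
{"fn": "carry_out", "kwargs": {
  "commands": [
    [[0, 0.25, 0, 0, 0, 0], [0, 0.25, 0, 0, 0, 0], [0, 0, -0.8, 0, 0, 0], [0, 0, -0.8, 0, 0, 0], [-0.15, 0.8, 0, 0, 0, 0], [-0.15, 0.8, 0, 0, 0, 0], [-0.15, 0.8, 0, 0, 0, 0], [-0.15, 0.8, 0, 0, 0, 0], [-0.15, 0.8, 0, 0, 0, 0], [-0.15, 0.8, 0, 0, 0, 0], [-0.15, 0.8, 0, 0, 0, 0], [-0.15, 0.8, 0, 0, 0, 0], [0, 0, 0, 0, 0, 0], [0, 0, 0, 0, 0, 0]]
  ]
}}

```text
clock: 11.92
position: [0.5267, 0.2155, 0.2775]
ee_rot: [-0.131, 0.991, -0.0, -0.0]
ft_force: [0.4, -1.4, 0.1]
grip_width: -0.002
grasp_force: 0.0
```

```bash
python3 - <<'E'
from h import *
need(E(0,.135,.18),YW+3.1416)
E
```

```text
t 11.9167 p [0.5267 0.2155 0.2775] yaw -2.8793499442642134 tilt -0.9999999824560359 q7 1.4046125171950463 F [ 0.3501 -1.3706  0.1401] w -0.0017205491403895735 g 0.0
shift [-0.0282  0.1872  2.4379]
turn z -0.04549893264343683
```

Call:
{"fn": "carry_out", "kwargs": {
  "commands": [
    [[-0.03, 0.19, 0, 0, 0, -0.05], [0, 0, 0, 0, 0, 0], [0, 0, 0, 0, 0, 0], [0, 0, 0, 0, 0, 0], [0, 0, 0, 0, 0, 0], [0, 0, 0.5, 0, 0, 0], [0, 0, 0.5, 0, 0, 0], [0, 0, 0.5, 0, 0, 0], [0, 0, 0.5, 0, 0, 0], [0, 0, 0.4, 0, 0, 0], [0, 0, 0, 0, 0, 0], [0, 0, 0, 0, 0, 0]]
  ],
  "hand": -0.6
}}

```text
clock: 12.92
position: [0.5264, 0.2205, 0.1816]
ee_rot: [-0.132, 0.991, -0.0, -0.001]
ft_force: [0.5, -0.5, 1.0]
grip_width: 0.802
grasp_force: 0.0
```

Call:
{"fn": "carry_out", "kwargs": {
  "commands": [
    [[0, 0, 0, 0, 0, 0], [0, 0, 0, 0, 0, 0], [0, 0, 0, 0, 0, 0], [0, 0, 0, 0, 0, 0], [0, 0, 0, 0, 0, 0], [0, 0, 0, 0, 0, 0], [0, 0, 0, 0, 0, 0], [0, 0, 0, 0, 0, 0]]
  ],
  "hand": 1,
  "force": 60
}}

```text
clock: 13.58
position: [0.5269, 0.2211, 0.1823]
ee_rot: [-0.132, 0.991, 0.0, 0.001]
ft_force: [-1.2, -0.3, 5.7]
grip_width: 0.157
grasp_force: 61.2
```

Call:
{"fn": "carry_out", "kwargs": {
  "commands": [
    [[0, 0, -0.1, 0, 0, 0], [0, 0, -0.1, 0, 0, 0], [0, 0, -0.1, 0, 0, 0], [0, 0, 0, 0, 0, 0], [0, 0, 0, 0, 0, 0]]
  ]
}}

```text
clock: 14.0
position: [0.5265, 0.221, 0.1937]
ee_rot: [-0.132, 0.991, 0.0, -0.0]
ft_force: [0.9, 0.2, -2.8]
grip_width: 0.161
grasp_force: 60.1
```

It lifts free with about 3 N, so this is the loose one. I'll draw it up to about 38 mm.

Call:
{"fn": "carry_out", "kwargs": {
  "commands": [
    [[0, 0, -0.15, 0, 0, 0], [0, 0, -0.15, 0, 0, 0], [0, 0, -0.15, 0, 0, 0], [0, 0, -0.12, 0, 0, 0], [0, 0, 0, 0, 0, 0], [0, 0, 0, 0, 0, 0], [0, 0, 0, 0, 0, 0]]
  ]
}}

```text
clock: 14.58
position: [0.5265, 0.2209, 0.2163]
ee_rot: [-0.132, 0.991, 0.0, -0.0]
ft_force: [-0.7, -0.3, -3.7]
grip_width: 0.164
grasp_force: 60.2
```

Call:
{"fn": "carry_out", "kwargs": {
  "commands": [
    [[0, 0, 0.12, 0, 0, 0], [0, 0, 0.12, 0, 0, 0], [0, 0, 0.12, 0, 0, 0], [0, 0, 0.12, 0, 0, 0], [0, 0, 0.12, 0, 0, 0], [0, 0, 0.12, 0, 0, 0], [0, 0, 0.08, 0, 0, 0], [0, 0, 0, 0, 0, 0]]
  ]
}}

```text
clock: 15.25
position: [0.5263, 0.2209, 0.1837]
ee_rot: [-0.132, 0.991, -0.0, -0.0]
ft_force: [1.0, -0.2, -3.1]
grip_width: 0.164
grasp_force: 60.1
```

Call:
{"fn": "carry_out", "kwargs": {
  "commands": [
    [[0, 0, 0.07, 0, 0, 0], [0, 0, 0.07, 0, 0, 0], [0, 0, 0.07, 0, 0, 0], [0, 0, 0.07, 0, 0, 0], [0, 0, 0.07, 0, 0, 0], [0, 0, 0, 0, 0, 0]]
  ]
}}

```text
clock: 15.75
position: [0.5269, 0.2216, 0.1712]
ee_rot: [-0.133, 0.991, 0.001, 0.001]
ft_force: [-0.6, -0.0, 5.9]
grip_width: 0.157
grasp_force: 61.3
```

Call:
{"fn": "carry_out", "kwargs": {
  "commands": [
    [[0, 0, 0.03, 0, 0, 0], [0, 0, 0.03, 0, 0, 0], [0, 0, 0, 0, 0, 0]]
  ]
}}

```text
clock: 16.0
position: [0.5269, 0.2223, 0.1711]
ee_rot: [-0.133, 0.991, 0.001, 0.001]
ft_force: [-10.3, -0.9, 23.6]
grip_width: 0.161
grasp_force: 63.8
```

It is bottomed at 11 mm lower, with 24 N on it. Now the tug.

Call:
{"fn": "carry_out", "kwargs": {
  "commands": [
    [[0, 0, -0.06, 0, 0, 0], [0, 0, -0.05, 0, 0, 0], [0, 0, -0.05, 0, 0, 0], [0, 0, 0, 0, 0, 0], [0, 0, 0, 0, 0, 0]]
  ]
}}

```text
clock: 16.42
position: [0.5259, 0.2207, 0.1726]
ee_rot: [-0.132, 0.991, -0.001, -0.001]
ft_force: [3.3, 3.4, -17.8]
grip_width: 0.161
grasp_force: 60.0
```

The catches hold against about 15 N. I'll hold briefly, ease off, release and leave.

Call:
{"fn": "carry_out", "kwargs": {
  "commands": [
    [[0, 0, 0, 0, 0, 0], [0, 0, 0, 0, 0, 0], [0, 0, 0.05, 0, 0, 0], [0, 0, 0.05, 0, 0, 0], [0, 0, 0, 0, 0, 0]]
  ]
}}

```text
clock: 16.83
position: [0.527, 0.2212, 0.1715]
ee_rot: [-0.132, 0.991, 0.0, 0.001]
ft_force: [-0.2, 0.5, -2.1]
grip_width: 0.161
grasp_force: 62.0
```

Call:
{"fn": "carry_out", "kwargs": {
  "commands": [
    [[0, 0, 0, 0, 0, 0], [0, 0, 0, 0, 0, 0], [0, 0, 0, 0, 0, 0], [0, 0, 0, 0, 0, 0], [0, 0, 0, 0, 0, 0], [0, 0, 0, 0, 0, 0], [0, 0, -0.4, 0, 0, 0], [0, 0, -0.5, 0, 0, 0], [0, 0, -0.6, 0, 0, 0], [0, 0, -0.8, 0, 0, 0], [0, 0, -0.8, 0, 0, 0], [-0.7, 0.7, 0, 0, 0, 0], [-0.7, 0.7, 0, 0, 0, 0], [-0.7, 0.7, 0, 0, 0, 0], [-0.7, 0.7, 0, 0, 0, 0], [0, 0, 0, 0, 0, 0], [0, 0, 0, 0, 0, 0]]
  ],
  "hand": -0.5
}}

```text
clock: 18.25
position: [0.605, 0.3606, 0.2915]
ee_rot: [-0.134, 0.991, -0.001, -0.002]
ft_force: [0.3, -0.9, 0.7]
grip_width: 0.751
grasp_force: 0.0
```

```bash
python3 - <<'E'
from h import *
import cv2
need(E(0,.135,.18))
b=camera("side")[170:295,200:340]
cv2.imwrite("pics/end.png",cv2.resize(b[:,:,::-1],None,fx=4.8,fy=4.8,interpolation=cv2.INTER_CUBIC))
E
```

```text
t 18.25 p [0.605  0.3606 0.2915] yaw -2.873375001185108 tilt -0.9999932777625651 q7 1.3033053376027959 F [ 0.2992 -0.8959  0.6801] w 0.7506623345014929 g 0.0
shift [ 2.8094 -2.7894  2.8012]
```

View pics/end.png

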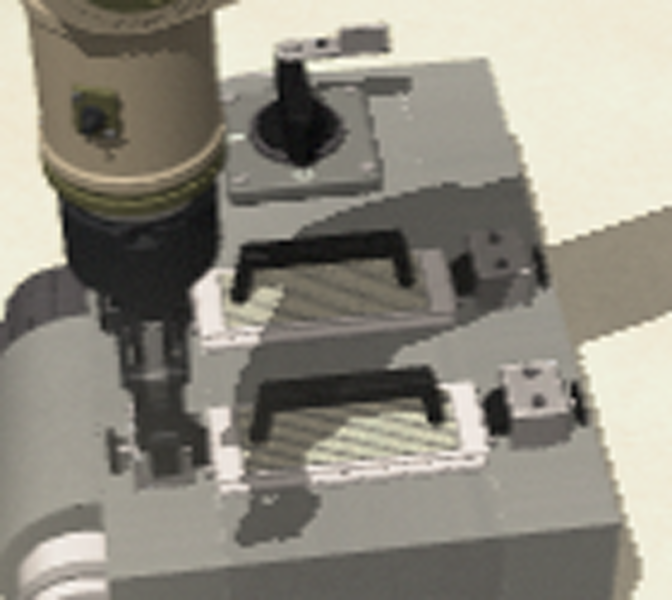

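The left bar is now lower (centre about (347,385), previously 368) and matches the right one. The hasp is out and the isolator is off. There is time to give the right cassette the gentle tug the task also asks for.

Call:
{"fn": "carry_out", "kwargs": {
  "commands": [
    [[0.35, -0.72, 0, 0, 0, 0], [0.35, -0.72, 0, 0, 0, 0], [0.35, -0.72, 0, 0, 0, 0], [0.35, -0.72, 0, 0, 0, 0], [0.35, -0.72, 0, 0, 0, 0], [0.35, -0.72, 0, 0, 0, 0], [0.35, -0.72, 0, 0, 0, 0], [0.35, -0.72, 0, 0, 0, 0], [0, 0, 0, 0, 0, 0], [0, 0, 0, 0, 0, 0]]
  ]
}}

```text
clock: 19.13
position: [0.5572, 0.1033, 0.2961]
ee_rot: [-0.13, 0.992, 0.001, 0.001]
ft_force: [0.4, 0.5, 0.9]
grip_width: 0.75
grasp_force: 0.0
```

```bash
python3 - <<'E'
from h import *
need(E(0,.015,.171),YW)
E
```

```text
t 19.1333 p [0.5572 0.1033 0.2961] yaw -2.8813729099223613 tilt -0.9999961132553473 q7 1.6144739360201288 F [0.4021 0.5251 0.9036] w 0.7496579062342416 g 0.0
shift [-0.0257  0.091   3.1283]
turn z -0.06474667864550428
```

Call:
{"fn": "carry_out", "kwargs": {
  "commands": [
    [[-0.03, 0.09, 0, 0, 0, -0.06], [0, 0, 0.6, 0, 0, 0], [0, 0, 0.6, 0, 0, 0], [0, 0, 0.6, 0, 0, 0], [0, 0, 0.6, 0, 0, 0], [0, 0, 0.5, 0, 0, 0], [0, 0, 0.2, 0, 0, 0], [0, 0, 0, 0, 0, 0], [0, 0, 0, 0, 0, 0]]
  ]
}}

```text
clock: 19.88
position: [0.558, 0.1113, 0.1712]
ee_rot: [-0.136, 0.991, 0.0, 0.0]
ft_force: [0.8, 0.1, 1.2]
grip_width: 0.753
grasp_force: 0.0
```

Call:
{"fn": "carry_out", "kwargs": {
  "commands": [
    [[0, 0, 0, 0, 0, 0], [0, 0, 0, 0, 0, 0], [0, 0, 0, 0, 0, 0], [0, 0, 0, 0, 0, 0], [0, 0, 0, 0, 0, 0], [0, 0, 0, 0, 0, 0], [0, 0, 0, 0, 0, 0], [0, 0, 0, 0, 0, 0]]
  ],
  "hand": 1,
  "force": 40
}}

```text
clock: 20.55
position: [0.5583, 0.1104, 0.1712]
ee_rot: [-0.135, 0.991, 0.0, 0.001]
ft_force: [0.5, -2.0, 6.4]
grip_width: 0.164
grasp_force: 40.4
```

Call:
{"fn": "carry_out", "kwargs": {
  "commands": [
    [[0, 0, -0.05, 0, 0, 0], [0, 0, -0.04, 0, 0, 0], [0, 0, 0, 0, 0, 0], [0, 0, 0, 0, 0, 0]]
  ]
}}

```text
clock: 20.88
position: [0.5572, 0.1101, 0.1726]
ee_rot: [-0.135, 0.991, -0.0, -0.001]
ft_force: [4.3, -1.2, -14.4]
grip_width: 0.167
grasp_force: 40.3
```

The right one holds too, with 14 N and only 1.4 mm of rise. I'll release and retreat.

Call:
{"fn": "carry_out", "kwargs": {
  "commands": [
    [[0, 0, 0.05, 0, 0, 0], [0, 0, 0.04, 0, 0, 0], [0, 0, 0, 0, 0, 0]]
  ]
}}

```text
clock: 21.13
position: [0.5579, 0.1104, 0.1713]
ee_rot: [-0.135, 0.991, 0.0, 0.0]
ft_force: [-2.3, -2.8, 1.9]
grip_width: 0.161
grasp_force: 42.5
```

Call:
{"fn": "carry_out", "kwargs": {
  "commands": [
    [[0, 0, 0, 0, 0, 0], [0, 0, 0, 0, 0, 0], [0, 0, 0, 0, 0, 0], [0, 0, 0, 0, 0, 0], [0, 0, 0, 0, 0, 0], [0, 0, 0, 0, 0, 0], [0, 0, -0.4, 0, 0, 0], [0, 0, -0.5, 0, 0, 0], [0, 0, -0.6, 0, 0, 0], [0, 0, -0.8, 0, 0, 0], [0, 0, -0.8, 0, 0, 0], [0, 0, 0, 0, 0, 0], [0, 0, 0, 0, 0, 0], [0, 0, 0, 0, 0, 0]]
  ],
  "hand": -0.5
}}

```text
clock: 22.3
position: [0.5576, 0.1105, 0.294]
ee_rot: [-0.136, 0.991, 0.0, -0.0]
ft_force: [-0.6, -0.2, -0.1]
grip_width: 0.748
grasp_force: 0.0
```

```bash
python3 - <<'E'
from h import *
import cv2
b=camera("side")[170:295,200:340]
cv2.imwrite("pics/end2.png",cv2.resize(b[:,:,::-1],None,fx=4.8,fy=4.8,interpolation=cv2.INTER_CUBIC))
E
```

```text
(no output)
```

View pics/end2.png

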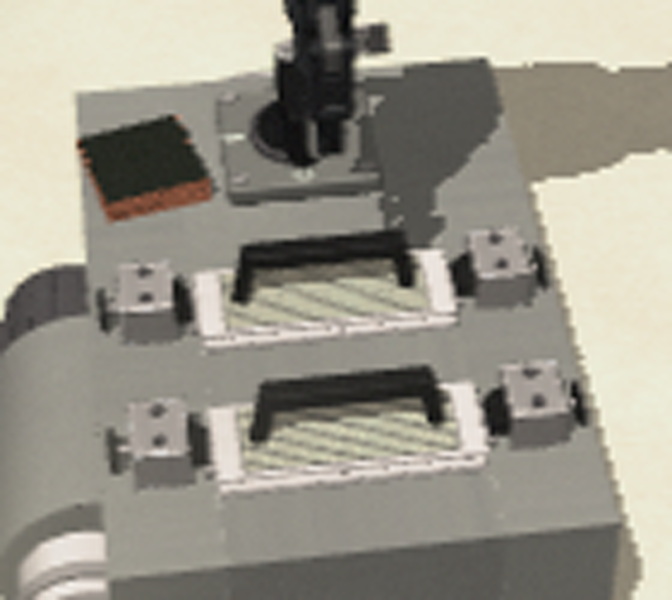

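Both cassettes sit alike (bars at (325,247) and (347,385)), the hasp is still out, the tiles haven't moved, and the gripper is clear.

```bash
python3 -c "
from workcell import *
print(hand_in())"
```

```text
the job is handed in; nothing more can be done
None
```

Job handed in (no verdict came back): the isolator is off and the hasp fully out; the left cassette was the loose one and, drawn up and pushed home, it now holds against about a 15 N tug; the right one held too.

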